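# Drift a slipped turntable wheel back into line under its bridge

### The arm

A 7-joint arm with a two-finger parallel gripper is mounted at the origin on the work surface. World frame = base frame: x ahead of the robot, y to its left, z up, the work surface at z = 0. Lengths are in mm, angles in rad, forces in N, time in s.
With the tool pointing down it reaches from about 425 to 1025 mm from the base axis. Payload 9.4 kg.
Tool frame: the origin (TCP) lies midway between the tips of the shut fingers; the grasp point (between the pads) lies 19 mm behind it; z points along the fingers, y is the direction in which the jaws open and shut (so a half turn about z gives the same grasp; the last joint's range is limited). The gripper opens to 93 mm and grips with 3 to 60 N. Pads are 15 mm wide; open, the fingers measure 128 mm over their backs; the gripper's body (75 mm by 188 mm) begins 65 mm behind the grasp point.
Start: joints at [-1.325, 0.599, -0.003, 1.599, 0.002, 0.943, -0.08], TCP at [229.991, 687.552, 218.618] pointing down, gripper open.
Joint ranges: [-2.57, 2.57], [-0.35, 1.97], [-1.29, 1.29], [0.11, 2.56], [-1.05, 4.19], [0.11, 1.86], [-2.63, 2.63]. Speed limits (rad/s): [2.22, 2.22, 3.01, 3.01, 3.14, 3.14, 3.14].

### API

Orientations are given as a 3x3 rotation matrix whose columns are the frame's x, y, z axes.
In Python, from rig import readout, imaging, robot gives the robot as it stands. The module is installed in compiled form; this text tells all that it offers.
- The arm moves only by the tool jog_arm, never from a script. Its argument "rows" is a list of rows, each an object of numbers: "x", "y", "z": the shift along the world's x, y, z in m; "rx", "ry", "rz": the turn, a rotation vector about the world's x, y, z in degrees. In form: [{"x": .., "y": .., "z": .., "rx": .., "ry": .., "rz": ..}, ...]. A call has 1 to 5 rows; each row is the pose to reach, as a shift and turn from the pose commanded when the call began; what a row does not reach only later rows make up. A row lasts 1/12 s, in which the tool goes at most 41.7 mm and 7.16 degrees, less where a joint would pass 70% of its speed; a pose out of reach is approached as far as the arm can. A call with a gripper value outside its range is refused whole. "jaw" is the finger opening in m, from 0 to 0.093, set as the call begins (left out, the last holds). The fingers move at their own pace and stop on an object; the grip force is fixed at half the most. Time passes only in rows, so rows that repeat a pose let the fingers close. It gives the time, the measured TCP pose, the force and the opening at its end, in the units of the state.
- readout.sense(): the state, without advancing time (a new reading comes with each control period).
- imaging.grab_frame(name): name is "scene" or "top" or "wrist"; returns a dict with "pixels" (384x512x3 uint8, red, green, blue), "depth" (384x512 float32, mm along the optical axis (not along the pixel's ray), 0 where there is no reading), "fx", "fy", "cx", "cy" (pixels), "position" and "orientation" of the camera in the world. Camera axes: x right, y down, z forward; pixel columns grow to the right and rows downward; lengths in mm; the calibration is good to about 2 mm. A picture is of the moment at which its call begins.
- robot.close_job(): hands the job in, once; it reports no verdict.
The state is a dict: "t": time; "q": joint angles; "joint_velocities": joint speeds; "joint_efforts": joint torques, N m; "eef_pos": TCP position; "eef_rot": TCP orientation; "wrist_force": force on the tool from outside, world axes, zero at the start; "wrist_torque": the same for the moment, N m; "gripper_width": opening from 0.0 (shut) to 1.0 (fully open).
Only numpy, scipy, OpenCV 4.12 (cv2) and the standard library are available. Lean on these libraries where they do the work, as an engineer would, in place of code of your own. Each camera call takes 0.05 s, during which the arm holds its last target. There are 200 camera calls.

### The job

The round wheel of the painting turntable has slipped off centre, so its hole no longer meets the hole in the steel bridge above it. Take the yellow-handled tapered drift from the stand, find the wheel's hole through the bridge's hole, and push the drift fully home until its collar lies flat on the bridge, so that the wheel is pulled into line; then let go and leave the drift standing there. Use the drift to move the wheel, not the gripper, leave the blue-handled straight pin in the stand, and do not knock the other things about.

Things in the scene. Friction and masses are not known exactly. Their poses are not given: they have to be found in the camera images.
- drift: tapered steel drift, yellow handle, 154 mm long, about 0.3 kg, hanging upright by its collar in one of the stand's two holes (varies), tip 6 mm above the table. Origin: centre of its blunt square-ended tip; z up to the handle. Tip 10 mm diameter, widening evenly to 29 mm at z = 62; 29 mm shank to 86; collar 44 mm diameter from 86 to 94; round handle 28 mm diameter from 94 to 154
- drift_collar (a point): centre of the underside of the drift's collar, 86 mm above its tip; z along the drift
- drift_grip (a point): middle of the drift's handle, where to grip it, 129 mm above its tip; a strong side load on the tip can swivel the drift in the fingers
- straight_pin: straight brass pin with a blue handle in the stand's other hole; not needed. Origin: centre of its lower end. Shank 29 mm diameter and 62 long, collar 44 diameter, handle 28 diameter, its top 130 mm above the origin and 160 mm above the table; leave it in the stand
- stand: fixed wooden stand, 85 x 210 mm, top at 92 mm, origin on the table under its middle; two 36 mm holes at y = +55 and -55 mm in its frame
- bridge: fixed red-and-steel bridge over the turntable: a steel strap 80 (x) x 300 (y) x 10 mm, its top 100 mm above the table, on two red posts centred at y = +137 and -137 mm. Origin on the table under the middle of the strap's hole
- bridge_hole (a point): centre of the strap's 32 mm hole, at the strap's top face (z = 100 mm)
- turntable: fixed hollow foot of the turntable, origin on the table right under the strap's hole; open inside (72 mm bore), so the drift can hang through. It carries a round plywood wheel, 180 mm across, 10 mm thick, top 12 mm below the strap's top face, with a 32 mm hole in its middle. This pose is the foot's only: the wheel's position is not measured
- wheel_level (a point): fixed point on the strap hole's axis at the height of the wheel's top (z = 88 mm): where the wheel's hole belongs. That hole starts 16 to 17.5 mm off in any direction. A drift tip lowered at the middle lands on the wheel; 9 mm off towards the wheel's hole (within 25 degrees) it enters. The wheel slides flat any way against about 4 N drag, no spring; pushing the drift in takes 5 to 20 N
- paint_bottle: bystander: yellow paint bottle, 60 mm across, 160 tall
- mug: bystander: blue mug, 80 mm across, 90 tall
- phone: bystander: black phone lying flat, 150 x 74 x 9 mm
- water_cup: bystander: white plastic cup, 76 mm across, 100 tall
- brush: bystander: paint brush lying flat, 190 mm long
- tin: bystander: green-labelled tin, 68 mm across, 75 tall

How it is judged (in metres and radians):
On the way:
1. the drift is lifted out of the stand, its tip higher than the bridge's top (height (world z) of drift above 0.1 m), for 0.1 s.
At the end, for the whole second after the job is handed in: The drift stands in the bridge's hole at rest, collar flat on the strap (underside within 3 mm of its top, 4 mm of the hole's axis, 4 degrees of upright), possible only with the wheel's hole in line; the straight pin within 20 mm of its start (horizontal distance between drift_collar and bridge_hole below 0.004 m and z of drift_collar in the frame of bridge_hole between -0.003 and 0.003 m and angle between drift's own z axis and vertical below 0.07 rad and linear speed of drift below 0.02 m/s and angular speed of drift below 0.2 rad/s and distance of straight_pin from where it was at the start of the episode below 0.02 m); the robot touches nothing.
It fails at once if the gripper or arm pushes the turntable or its wheel (over 3 N) (contact force between any of the fingers, the arm and turntable above 3 N).
It fails at once if a bystander is moved by more than 40 mm (distance of any of paint_bottle, mug, phone, water_cup, brush, tin from where it was at the start of the episode above 0.04 m).
It also fails if it takes over 64 s, if anything falls off the work surface, if the arm or the gripper's body presses on something with over 40 N, if the wrist force passes 120 N, or if a joint passes its speed limit or range.

## Working session

There is one attempt and no reset: what is moved stays moved. The work goes in short steps, Python scripts to look and compute and a tool call to move; the robot and the scene stay as the last step left them, time stands still between calls to the robot, and variables do not carry over. Pictures are saved under pics/ and viewed, about 8 in all and at most 12, crops included, and the job is handed in when it is done.

Besides the shell and the picture viewer there is one more tool, called after "Request:" as a command line: name --argument value ..., lists and objects as JSON in quotes. jog_arm: Moves the arm, as the interface text tells. Its arguments: {"type":"object","properties":{"rows":{"type":"array","items":{"type":"object","properties":{"x":{"type":"number"},"y":{"type":"number"},"z":{"type":"number"},"rx":{"type":"number"},"ry":{"type":"number"},"rz":{"type":"number"}}}},"jaw":{"type":"number"}},"required":["rows"]}

```bash
mkdir -p pics; cat > h.py <<'E'
import numpy as np, cv2
from rig import readout, imaging, robot
def grab(n):
    f=imaging.grab_frame(n); f['R']=np.array(f['orientation']).reshape(3,3); f['p']=np.array(f['position']); return f
def ray(f,u,v,z):
    d=f['R']@np.array([(u-f['cx'])/f['fx'],(v-f['cy'])/f['fy'],1]); return f['p']+d*(z-f['p'][2])/d[2]
def cloud(f):
    v,u=np.mgrid[0:384,0:512]; d=f['depth']
    return np.stack([(u-f['cx'])/f['fx']*d,(v-f['cy'])/f['fy']*d,d],-1)@f['R'].T+f['p']
def save(f,n): cv2.imwrite('pics/'+n,f['pixels'][:,:,::-1])
E
python3 - <<'E'
from h import *
a=grab('top');b=grab('scene');c=grab('wrist')
im=np.vstack([np.hstack([a['pixels'],b['pixels']])])
cv2.imwrite('pics/1.png',cv2.resize(im[:,:,::-1],(800,300)))
save(a,'2.png')
for f in(a,b,c): print(f['p'],f['R'].round(3).tolist(),f['fx'])
np.savez('s.npz',a=cloud(a),ap=a['pixels'],b=cloud(b),bp=b['pixels'])
print(readout.sense())
E
```

```text
[ 422.98296472   19.23980146 1328.71664203] [[-0.005, -0.997, 0.079], [-1.0, 0.005, -0.003], [0.002, -0.079, -0.997]] 464.6359501917761
[1584.92421846  146.28528884  974.22168947] [[-0.096, 0.631, -0.769], [0.995, 0.047, -0.086], [-0.019, -0.774, -0.633]] 442.20584728167137
[156.62192281 712.01431175 382.30540512] [[0.317, 0.911, 0.263], [0.948, -0.304, -0.089], [-0.001, 0.277, -0.961]] 304.3771456447965
{'t': 0.15, 'q': array([-1.32469514,  0.59989166, -0.00257354,  1.5999242 ,  0.00177933,
        0.94291677, -0.0797944 ]), 'joint_velocities': array([ 6.07499112e-04, -2.85767996e-03,  3.59131982e-05, -3.14250181e-03,
        9.04561327e-05,  2.40942324e-04, -1.63898344e-04]), 'joint_efforts': array([ 2.99589083e-03, -7.65584207e+01,  1.49907153e+00, -2.52562809e+01,
       -5.23471367e-02,  1.47763873e-02,  7.59427508e-05]), 'eef_pos': array([229.85748911, 687.2175469 , 218.00164825]), 'eef_rot': array([[-9.48374863e-01,  3.17151441e-01, -2.87365502e-04],
       [ 3.17151562e-01,  9.48374227e-01, -1.10085732e-03],
       [-7.66084485e-05, -1.13516383e-03, -9.99999353e-01]]), 'wrist_force': array([ 0.63189698, -0.35682507,  0.24089609]), 'wrist_torque': array([0.04830582, 0.02385546, 0.03688376]), 'gripper_width': 0.9975046696600289}
```

View pics/1.png

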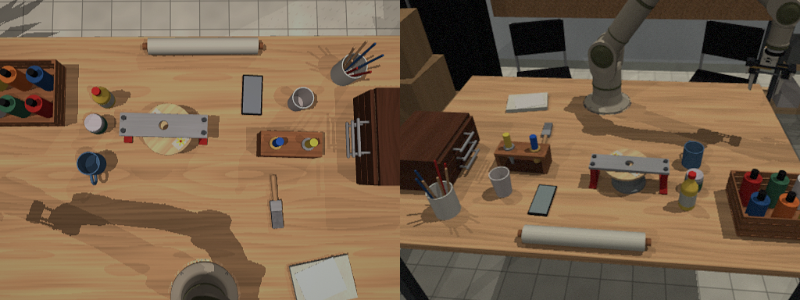

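View pics/2.png

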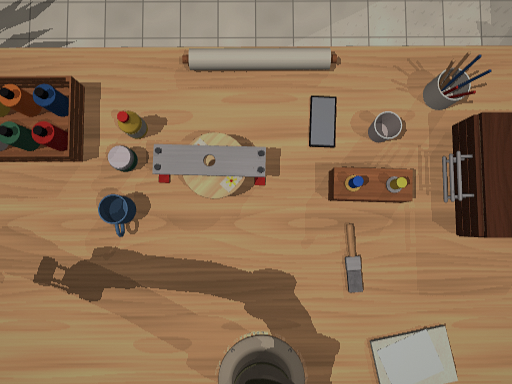

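The top view has the bridge hole at about (209,160) and the drift's yellow handle at (402,183), in the stand's right-hand hole. The blue pin is at (357,182).

```bash
python3 - <<'E'
from h import *
a=grab('top'); P=cloud(a); px=a['pixels']; b=grab('scene'); Q=cloud(b)
for n,f,C in(('top',a,P),('scene',b,Q)):
    h=cv2.cvtColor(f['pixels'],cv2.COLOR_RGB2HSV)
    for col,(lo,hi) in {'yel':((22,150,90),(34,255,255)),'blue':((105,150,50),(125,255,255))}.items():
        m=cv2.inRange(h,lo,hi)>0
        m&=(C[...,2]>110)&(C[...,2]<175)&(C[...,1]<0)&(C[...,1]>-500)&(C[...,0]>300)&(C[...,0]<800)
        c=C[m]; 
        if len(c): 
            t=c[c[:,2]>156]; print(n,col,len(c),c.min(0).round(),c.max(0).round(),'top',len(t),t.mean(0).round(1) if len(t) else '')
# strap
z=P[...,2]; m=((z>94)&(z<107)&(P[...,1]>-50)&(P[...,1]<320)&(P[...,0]>500)&(P[...,0]<780)).astype(np.uint8)
n,l,s,c=cv2.connectedComponentsWithStats(m); k=1+s[1:,4].argmax(); m=(l==k).astype(np.uint8)
cs,hi=cv2.findContours(m,cv2.RETR_CCOMP,cv2.CHAIN_APPROX_NONE)
for q,hh in zip(cs,hi[0]):
    ar=cv2.contourArea(q)
    if ar>15:
        W=np.array([ray(a,u,v,100)[:2] for u,v in q[:,0]],np.float32); print('contour',ar,hh[3],cv2.minAreaRect(W),'img',q[:,0].mean(0))
# stand
z=P[...,2]; m=(z>86)&(z<98)&(P[...,1]<-150)&(P[...,1]>-460)&(P[...,0]>480)&(P[...,0]<680)
print('stand',cv2.minAreaRect(P[m][:,:2].astype(np.float32)))
A=px[125:205,140:290,::-1]; B=b['pixels'][180:260,220:370,::-1]
cv2.imwrite('pics/3.png',np.vstack([cv2.resize(A,None,fx=5,fy=3.75,interpolation=2),cv2.resize(B,None,fx=5,fy=3.75,interpolation=2)]))
E
```

```text
top yel 119 [ 519. -368.  110.] [ 544. -341.  167.] top 90 [ 531.3 -354.4  161.1]
top blue 119 [ 522. -258.  114.] [ 547. -231.  166.] top 84 [ 534.8 -244.3  161.2]
scene yel 119 [ 522. -369.  112.] [ 552. -343.  162.] top 36 [ 533.7 -355.6  159.1]
scene blue 126 [ 525. -257.  110.] [ 557. -233.  163.] top 37 [ 539.  -244.9  158.5]
contour 3242.0 -1 ((599.382080078125, 137.06103515625), (300.1102294921875, 83.12059783935547), 88.23107147216797) img [208.97142857 159.72142857]
contour 18.0 0 ((585.2936401367188, 276.33184814453125), (13.371426582336426, 13.114394187927246), 44.98863220214844) img [156.75   165.4375]
contour 121.5 0 ((598.7574462890625, 137.30679321289062), (32.293792724609375, 33.991722106933594), 45.13865661621094) img [208.8        159.77142857]
contour 15.5 0 ((620.9718627929688, 1.2326469421386719), (11.374009132385254, 13.307065963745117), 44.9814567565918) img [259.4        151.13333333]
stand ((586.7666015625, -302.4361572265625), (212.536865234375, 190.4801788330078), 87.9594497680664)
```

View pics/3.png

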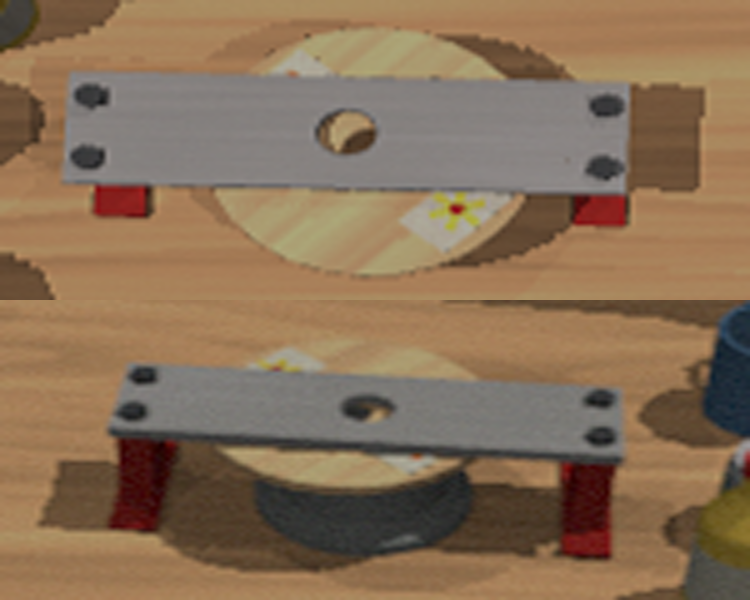

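```bash
python3 - <<'E'
from h import *
from scipy.optimize import least_squares
for n in('top','scene'):
    f=grab(n);C=cloud(f); h=cv2.cvtColor(f['pixels'],cv2.COLOR_RGB2HSV)
    x,y,z=C[...,0],C[...,1],C[...,2]
    near=np.hypot(x-599,y-137)<125
    m=(near&(z>70)&(z<96)).astype(np.uint8)
    m=cv2.morphologyEx(m,cv2.MORPH_OPEN,np.ones((3,3)))
    q=max(cv2.findContours(((m>0)|(near&(z>94))).astype(np.uint8),0,1)[0],key=cv2.contourArea)[:,0]
    W=np.array([ray(f,u,v,88)[:2] for u,v in q])
    # keep points off strap
    W=W[np.abs(W[:,0]-599)>52] if n=='top' else W[W[:,0]<545]
    r=least_squares(lambda p:np.hypot(W[:,0]-p[0],W[:,1]-p[1])-90,[599,137],loss='soft_l1')
    e=np.hypot(W[:,0]-r.x[0],W[:,1]-r.x[1])-90
    r2=least_squares(lambda p:np.hypot(W[:,0]-p[0],W[:,1]-p[1])-p[2],[599,137,90],loss='soft_l1')
    print(n,len(W),r.x,np.abs(e).mean(),r2.x, r.x-[599,137],np.degrees(np.arctan2(*(r.x-[599,137])[::-1])))
E
```

```text
top 112 [587.85283708 123.55709879] 1.5453496177630648 [587.51047762 123.75785261  88.48067892] [-11.14716292 -13.44290121] -129.66630354852396
scene 52 [593.54851169 122.64746992] 1.3239911756805007 [592.9929684  122.62048531  89.50763128] [ -5.45148831 -14.35253008] -110.79816346833674
```

Request:
jog_arm --rows '[{"x": 0.032, "y": -0.022, "z": 0.01, "rz": -4}, {"x": 0.064, "y": -0.044, "z": 0.02, "rz": -8}, {"x": 0.096, "y": -0.066, "z": 0.02, "rz": -12}, {"x": 0.128, "y": -0.088, "z": 0.02, "rz": -16}, {"x": 0.16, "y": -0.11, "z": 0.02, "rz": -18.5}]' --jaw 0.08

```text
$.rows[0]: bad value
```

Request:
jog_arm --rows '[{"x": 0.028, "y": -0.028}, {"x": 0.056, "y": -0.056}, {"x": 0.084, "y": -0.084}, {"x": 0.106, "y": -0.116}, {"x": 0.12, "y": -0.15}]'

```text
$.rows[0]: bad value
```

Request:
jog_arm --rows '[{"x": 0.015, "y": -0.036}, {"x": 0.03, "y": -0.072}, {"x": 0.045, "y": -0.108}, {"x": 0.06, "y": -0.144}, {"x": 0.072, "y": -0.18}]'

```text
$.rows[0]: bad value
```

Request:
jog_arm --rows '[{"x": 0.007, "y": -0.036}, {"x": 0.014, "y": -0.072}, {"x": 0.017, "y": -0.11}, {"x": 0.017, "y": -0.11}, {"x": 0.017, "y": -0.11}]'

```text
$.rows[0]: bad value
```

```bash
python3 - <<'E'
from h import *
f=grab('wrist'); save(f,'w.png'); s=readout.sense(); print(s['t'],s['eef_pos'],s['eef_rot'].round(3).tolist(),s['q'].round(2))
i=np.linalg.inv
d=f['R'].T@(np.array([599,137,100])-f['p']); u,v=int(f['fx']*d[0]/d[2]+f['cx']),int(f['fy']*d[1]/d[2]+f['cy']); print(u,v)
C=cloud(f); m=((C[...,2]>93)&(C[...,2]<108)).astype(np.uint8)
cs,hi=cv2.findContours(m,cv2.RETR_CCOMP,cv2.CHAIN_APPROX_NONE)
for q,hh in zip(cs,hi[0]):
    if cv2.contourArea(q)>150: 
        W=np.array([ray(f,*p,100)[:2] for p in q[:,0]],np.float32);print(cv2.contourArea(q),hh[3],cv2.minAreaRect(W), cv2.fitEllipse(W))
cv2.imwrite('pics/4.png',np.hstack([cv2.resize(f['pixels'][max(v-40,0):v+40,max(0,u-40):u+40,::-1],(400,400),interpolation=2),cv2.resize(f['pixels'][:,:,::-1],(400,400))]))
E
```

```text
0.4 [229.97840291 687.49812529 218.48646695] [[-0.948, 0.317, -0.0], [0.317, 0.948, -0.0], [-0.0, -0.0, -1.0]] [-1.32  0.6  -0.    1.6   0.    0.94 -0.08]
-23 539Traceback (most recent call last):
  File "<stdin>", line 7, in <module>
TypeError: 'NoneType' object is not subscriptable
```

Request:
jog_arm --rows '[{"x": 0.032, "y": -0.022, "z": 0.01, "rx": 0, "ry": 0, "rz": -4}, {"x": 0.064, "y": -0.044, "z": 0.02, "rx": 0, "ry": 0, "rz": -8}, {"x": 0.096, "y": -0.066, "z": 0.02, "rx": 0, "ry": 0, "rz": -12}, {"x": 0.128, "y": -0.088, "z": 0.02, "rx": 0, "ry": 0, "rz": -16}, {"x": 0.16, "y": -0.11, "z": 0.02, "rx": 0, "ry": 0, "rz": -18.5}]' --jaw 0.08

```text
t: 0.82
eef_pos: [391.3, 576.5, 239.1]
eef_rot: [[-0.797, 0.604, 0.0], [0.604, 0.797, 0.001], [0.0, 0.001, -1.0]]
wrist_force: [0.3, 0.6, -0.5]
gripper_width: 0.856
```

Request:
jog_arm --rows '[{"x": 0.028, "y": -0.028, "z": 0, "rx": 0, "ry": 0, "rz": 0}, {"x": 0.056, "y": -0.056, "z": 0, "rx": 0, "ry": 0, "rz": 0}, {"x": 0.084, "y": -0.084, "z": 0, "rx": 0, "ry": 0, "rz": 0}, {"x": 0.106, "y": -0.116, "z": 0, "rx": 0, "ry": 0, "rz": 0}, {"x": 0.12, "y": -0.15, "z": 0, "rx": 0, "ry": 0, "rz": 0}]'

```text
t: 1.23
eef_pos: [512.4, 425.8, 238.5]
eef_rot: [[-0.798, 0.603, 0.001], [0.603, 0.798, 0.0], [-0.001, 0.001, -1.0]]
wrist_force: [-0.0, 0.8, -0.6]
gripper_width: 0.856
```

Request:
jog_arm --rows '[{"x": 0.015, "y": -0.036, "z": 0, "rx": 0, "ry": 0, "rz": 0}, {"x": 0.03, "y": -0.072, "z": 0, "rx": 0, "ry": 0, "rz": 0}, {"x": 0.045, "y": -0.108, "z": 0, "rx": 0, "ry": 0, "rz": 0}, {"x": 0.06, "y": -0.144, "z": 0, "rx": 0, "ry": 0, "rz": 0}, {"x": 0.072, "y": -0.18, "z": 0, "rx": 0, "ry": 0, "rz": 0}]'

```text
t: 1.65
eef_pos: [582.9, 245.7, 238.8]
eef_rot: [[-0.799, 0.602, 0.001], [0.602, 0.799, 0.0], [-0.0, 0.0, -1.0]]
wrist_force: [1.1, 0.9, 0.3]
gripper_width: 0.861
```

Request:
jog_arm --rows '[{"x": 0.007, "y": -0.036, "z": 0, "rx": 0, "ry": 0, "rz": 0}, {"x": 0.014, "y": -0.072, "z": 0, "rx": 0, "ry": 0, "rz": 0}, {"x": 0.017, "y": -0.11, "z": 0, "rx": 0, "ry": 0, "rz": 0}, {"x": 0.017, "y": -0.11, "z": 0, "rx": 0, "ry": 0, "rz": 0}, {"x": 0.017, "y": -0.11, "z": 0, "rx": 0, "ry": 0, "rz": 0}]'

```text
t: 2.07
eef_pos: [599.4, 134.5, 238.9]
eef_rot: [[-0.796, 0.606, 0.0], [0.606, 0.796, -0.001], [-0.001, -0.0, -1.0]]
wrist_force: [0.0, 0.2, 0.5]
gripper_width: 0.859
```

```bash
python3 - <<'E'
from h import *
f=grab('wrist'); save(f,'w.png'); s=readout.sense(); print(s['t'],s['eef_pos'],s['eef_rot'].round(3).tolist(),s['q'].round(2))
d=f['R'].T@(np.array([599,137,100])-f['p']); u,v=int(f['fx']*d[0]/d[2]+f['cx']),int(f['fy']*d[1]/d[2]+f['cy']); print(u,v)
C=cloud(f); m=((C[...,2]>93)&(C[...,2]<108)).astype(np.uint8)
cs,hi=cv2.findContours(m,cv2.RETR_CCOMP,cv2.CHAIN_APPROX_NONE)
for q,hh in zip(cs,hi[0]):
    if cv2.contourArea(q)>150: 
        W=np.array([ray(f,*p,100)[:2] for p in q[:,0]],np.float32);print(cv2.contourArea(q),hh[3],cv2.minAreaRect(W), cv2.fitEllipse(W))
cv2.imwrite('pics/4.png',np.hstack([cv2.resize(f['pixels'][max(v-40,0):v+40,max(0,u-40):u+40,::-1],(400,400),interpolation=2),cv2.resize(f['pixels'][:,:,::-1],(400,400))]))
E
```

```text
2.1167 [599.15287994 136.95259438 238.86011384] [[-0.798, 0.603, 0.0], [0.603, 0.798, 0.0], [-0.0, 0.0, -1.0]] [-0.39  0.44  0.11  1.85 -0.06  0.85  0.67]
259 181
1100.0 -1 ((696.7718505859375, 343.0079040527344), (45.123870849609375, 58.2004508972168), 62.16357421875) ((701.8948364257812, 350.8672790527344), (53.07048797607422, 60.52602767944336), 129.0581817626953)
20392.0 -1 ((597.0087890625, 137.0886993408203), (298.4858703613281, 80.01936340332031), 88.14395141601562) ((597.167724609375, 149.5782470703125), (89.96197509765625, 358.3985290527344), 177.9670867919922)
729.0 19 ((596.6887817382812, 137.58250427246094), (31.623329162597656, 31.602130889892578), 7.5333356857299805) ((596.4773559570312, 137.63665771484375), (31.259790420532227, 32.0977783203125), 149.2936553955078)
```

View pics/4.png

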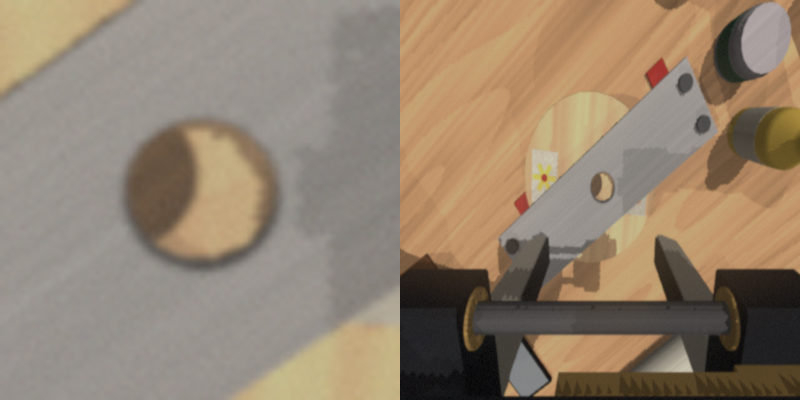

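```bash
python3 - <<'E'
from h import *
from scipy.optimize import least_squares
f=grab('wrist')
h=f['pixels'][141:221,219:299].astype(float).mean(2)
print(h[38,20:60].astype(int))
q=np.array([(183,127),(197,165),(195,190),(185,212),(155,237)])/5+[219,141]
for z in(88,):
    W=np.array([ray(f,*p,z)[:2] for p in q])
    r=least_squares(lambda p:np.hypot(*(W-p).T)-16,[588,124]).x
    for c in((596.6,137.55),): print(W.round(1).tolist(),r,r-c,np.degrees(np.arctan2(*(r-c)[::-1])),np.hypot(*(r-c)))
E
```

```text
[149 144 129 104  84  83  80  83  83  84  86  88  85  86  82  85  93 123
 148 163 165 166 164 165 163 162 162 164 164 156 136 112 108 112 128 144
 145 145 142 134]
[[585.8, 144.4], [594.1, 141.8], [598.2, 138.2], [600.8, 133.6], [601.3, 125.1]] [585.60036072 128.31510698] [-10.99963928  -9.23489302] -139.98441518170148 14.36228788852681
```

Request:
jog_arm --rows '[{"x": -0.006, "y": -0.04, "z": 0, "rx": 0, "ry": 0, "rz": 0}, {"x": -0.012, "y": -0.08, "z": 0, "rx": 0, "ry": 0, "rz": 0}, {"x": -0.018, "y": -0.12, "z": 0, "rx": 0, "ry": 0, "rz": 0}, {"x": -0.024, "y": -0.16, "z": 0, "rx": 0, "ry": 0, "rz": 0}, {"x": -0.03, "y": -0.2, "z": 0, "rx": 0, "ry": 0, "rz": 0}]'

```text
t: 2.58
eef_pos: [569.0, -61.9, 238.7]
eef_rot: [[-0.801, 0.599, 0.0], [0.599, 0.801, 0.001], [0.0, 0.001, -1.0]]
wrist_force: [0.9, -1.0, 0.1]
gripper_width: 0.863
```

Request:
jog_arm --rows '[{"x": -0.006, "y": -0.04, "z": 0, "rx": 0, "ry": 0, "rz": 0}, {"x": -0.012, "y": -0.08, "z": 0, "rx": 0, "ry": 0, "rz": 0}, {"x": -0.018, "y": -0.12, "z": 0, "rx": 0, "ry": 0, "rz": 0}, {"x": -0.024, "y": -0.16, "z": 0, "rx": 0, "ry": 0, "rz": 0}, {"x": -0.03, "y": -0.2, "z": 0, "rx": 0, "ry": 0, "rz": 0}]'

```text
t: 3.0
eef_pos: [539.7, -262.3, 238.7]
eef_rot: [[-0.801, 0.599, 0.001], [0.599, 0.801, 0.001], [-0.0, 0.001, -1.0]]
wrist_force: [0.5, 0.4, 0.4]
gripper_width: 0.862
```

Request:
jog_arm --rows '[{"x": -0.003, "y": -0.03, "z": 0, "rx": 0, "ry": 0, "rz": 0}, {"x": -0.006, "y": -0.06, "z": 0, "rx": 0, "ry": 0, "rz": 0}, {"x": -0.008, "y": -0.092, "z": 0, "rx": 0, "ry": 0, "rz": 0}, {"x": -0.008, "y": -0.092, "z": 0, "rx": 0, "ry": 0, "rz": 0}, {"x": -0.008, "y": -0.092, "z": 0, "rx": 0, "ry": 0, "rz": 0}]'

```text
t: 3.42
eef_pos: [531.5, -354.8, 238.2]
eef_rot: [[-0.798, 0.602, -0.0], [0.602, 0.798, -0.0], [0.0, -0.0, -1.0]]
wrist_force: [0.4, 1.1, -0.1]
gripper_width: 0.863
```

```bash
python3 - <<'E'
from h import *
f=grab('wrist'); print(readout.sense()['eef_pos'])
h=cv2.cvtColor(f['pixels'],cv2.COLOR_RGB2HSV); C=cloud(f)
cv2.imwrite('pics/5.png',f['pixels'][:,:,::-1])
m=(cv2.inRange(h,(22,130,70),(36,255,255))>0)
n,l,s,c=cv2.connectedComponentsWithStats(m.astype(np.uint8))
for k in range(1,n):
    if s[k,4]>80:
        g=C[l==k]; t=g[np.abs(g[:,2]-160)<4]; print(s[k],g[:,2].min(),g[:,2].max(),len(t),t.mean(0) if len(t) else '', cv2.minEnclosingCircle(t[:,:2].astype(np.float32)) if len(t) else '')
E
```

```text
[ 531.90929989 -353.18022562  238.25246885]
[241 184  31  30 763] 153.315248176546 402.7169023197539 752 [ 529.38964949 -354.96828084  158.32007737] ((530.09716796875, -355.11029052734375), 13.579846382141113)
```

View pics/5.png

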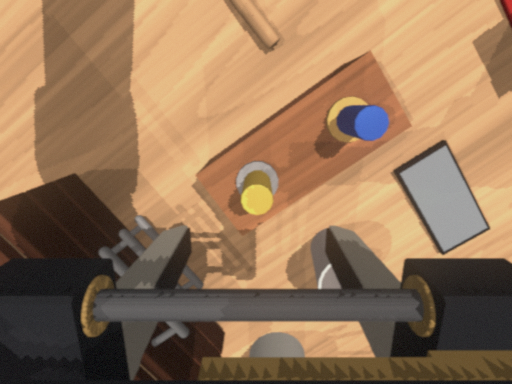

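Request:
jog_arm --rows '[{"x": -0.001, "y": 0, "z": -0.03, "rx": 0, "ry": 0, "rz": 0}, {"x": -0.001, "y": 0, "z": -0.06, "rx": 0, "ry": 0, "rz": 0}, {"x": -0.001, "y": 0, "z": -0.09, "rx": 0, "ry": 0, "rz": 0}, {"x": -0.001, "y": 0, "z": -0.112, "rx": 0, "ry": 0, "rz": 0}, {"x": -0.001, "y": 0, "z": -0.122, "rx": 0, "ry": 0, "rz": 0}]'

```text
t: 3.88
eef_pos: [530.1, -350.8, 113.7]
eef_rot: [[-0.801, 0.599, -0.003], [0.599, 0.801, 0.003], [0.004, 0.001, -1.0]]
wrist_force: [0.5, 0.3, 1.6]
gripper_width: 0.861
```

Request:
jog_arm --rows '[{"x": 0, "y": 0, "z": 0, "rx": 0, "ry": 0, "rz": 0}, {"x": 0, "y": 0, "z": 0, "rx": 0, "ry": 0, "rz": 0}, {"x": 0, "y": 0, "z": 0, "rx": 0, "ry": 0, "rz": 0}, {"x": 0, "y": 0, "z": 0, "rx": 0, "ry": 0, "rz": 0}, {"x": 0, "y": 0, "z": 0, "rx": 0, "ry": 0, "rz": 0}]' --jaw 0.0

```text
t: 4.3
eef_pos: [530.7, -354.7, 118.1]
eef_rot: [[-0.799, 0.602, 0.002], [0.602, 0.799, -0.001], [-0.002, 0.0, -1.0]]
wrist_force: [0.1, 0.0, -0.5]
gripper_width: 0.552
```

Request:
jog_arm --rows '[{"x": 0, "y": 0, "z": 0, "rx": 0, "ry": 0, "rz": 0}, {"x": 0, "y": 0, "z": 0, "rx": 0, "ry": 0, "rz": 0}, {"x": 0, "y": 0, "z": 0, "rx": 0, "ry": 0, "rz": 0}, {"x": 0, "y": 0, "z": 0, "rx": 0, "ry": 0, "rz": 0}, {"x": 0, "y": 0, "z": 0, "rx": 0, "ry": 0, "rz": 0}]'

```text
t: 4.72
eef_pos: [529.9, -354.7, 116.9]
eef_rot: [[-0.799, 0.602, 0.0], [0.602, 0.799, -0.0], [-0.0, -0.0, -1.0]]
wrist_force: [-1.0, -0.7, 3.1]
gripper_width: 0.296
```

```bash
python3 - <<'E'
from h import *
s=readout.sense(); print(s['t'],s['eef_pos'],s['wrist_force'],s['wrist_torque'],s['gripper_width']*93)
f=grab('scene');a=grab('top')
cv2.imwrite('pics/6.png',np.hstack([cv2.resize(f['pixels'][110:230,100:220,::-1],(400,400),interpolation=2),cv2.resize(a['pixels'][130:250,330:450,::-1],(400,400),interpolation=2)]))
E
```

```text
4.7167 [ 529.93744194 -354.7341351   116.87587837] [-1.02012289 -0.71015996  3.06298478] [-0.07299087  0.22407621  0.10645992] 27.54239757395379
```

View pics/6.png

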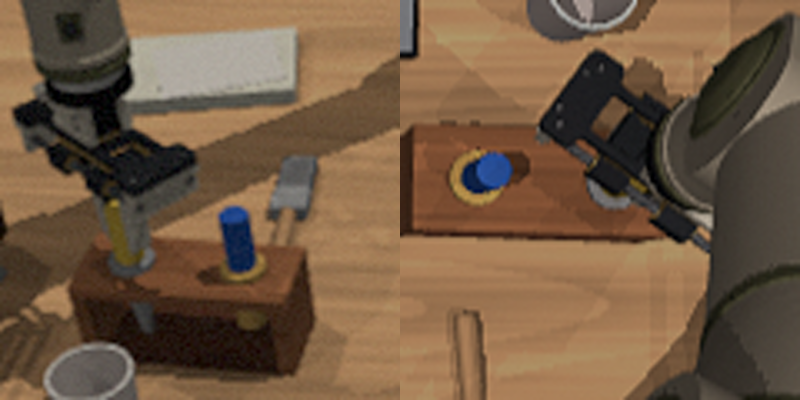

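Request:
jog_arm --rows '[{"x": 0, "y": 0, "z": 0.02, "rx": 0, "ry": 0, "rz": 0}, {"x": 0, "y": 0, "z": 0.045, "rx": 0, "ry": 0, "rz": 0}, {"x": 0, "y": 0, "z": 0.07, "rx": 0, "ry": 0, "rz": 0}, {"x": 0, "y": 0, "z": 0.1, "rx": 0, "ry": 0, "rz": 0}, {"x": 0, "y": 0, "z": 0.125, "rx": 0, "ry": 0, "rz": 0}]'

```text
t: 5.23
eef_pos: [529.6, -354.1, 242.6]
eef_rot: [[-0.799, 0.602, -0.001], [0.602, 0.799, 0.001], [0.001, -0.0, -1.0]]
wrist_force: [1.0, 0.6, -3.5]
gripper_width: 0.295
```

Request:
jog_arm --rows '[{"x": 0.002, "y": 0.015, "z": 0.01, "rx": 0, "ry": 0, "rz": 0}, {"x": 0.006, "y": 0.045, "z": 0.015, "rx": 0, "ry": 0, "rz": 0}, {"x": 0.011, "y": 0.08, "z": 0.015, "rx": 0, "ry": 0, "rz": 0}, {"x": 0.016, "y": 0.115, "z": 0.015, "rx": 0, "ry": 0, "rz": 0}, {"x": 0.021, "y": 0.15, "z": 0.015, "rx": 0, "ry": 0, "rz": 0}]'

```text
t: 5.65
eef_pos: [550.6, -203.0, 256.2]
eef_rot: [[-0.798, 0.602, -0.001], [0.602, 0.798, 0.0], [0.001, -0.0, -1.0]]
wrist_force: [1.1, 0.1, -3.3]
gripper_width: 0.296
```

Request:
jog_arm --rows '[{"x": 0.004, "y": 0.035, "z": 0, "rx": 0, "ry": 0, "rz": 0}, {"x": 0.009, "y": 0.07, "z": 0, "rx": 0, "ry": 0, "rz": 0}, {"x": 0.014, "y": 0.105, "z": 0, "rx": 0, "ry": 0, "rz": 0}, {"x": 0.019, "y": 0.14, "z": 0, "rx": 0, "ry": 0, "rz": 0}, {"x": 0.024, "y": 0.175, "z": 0, "rx": 0, "ry": 0, "rz": 0}]'

```text
t: 6.07
eef_pos: [574.4, -27.6, 256.0]
eef_rot: [[-0.799, 0.602, -0.001], [0.602, 0.799, 0.0], [0.001, -0.001, -1.0]]
wrist_force: [1.3, 0.2, -3.5]
gripper_width: 0.294
```

Request:
jog_arm --rows '[{"x": 0.004, "y": 0.035, "z": 0, "rx": 0, "ry": 0, "rz": 0}, {"x": 0.008, "y": 0.07, "z": 0, "rx": 0, "ry": 0, "rz": 0}, {"x": 0.012, "y": 0.105, "z": 0, "rx": 0, "ry": 0, "rz": 0}, {"x": 0.015, "y": 0.135, "z": 0, "rx": 0, "ry": 0, "rz": 0}, {"x": 0.017, "y": 0.16, "z": 0, "rx": 0, "ry": 0, "rz": 0}]'

```text
t: 6.48
eef_pos: [591.3, 133.7, 255.8]
eef_rot: [[-0.8, 0.6, -0.001], [0.6, 0.8, 0.0], [0.001, -0.001, -1.0]]
wrist_force: [-0.2, -0.6, -3.4]
gripper_width: 0.3
```

Request:
jog_arm --rows '[{"x": 0, "y": 0, "z": -0.01, "rx": 0, "ry": 0, "rz": 0}, {"x": 0, "y": 0, "z": -0.02, "rx": 0, "ry": 0, "rz": 0}, {"x": 0, "y": 0, "z": -0.025, "rx": 0, "ry": 0, "rz": 0}, {"x": 0, "y": 0, "z": -0.025, "rx": 0, "ry": 0, "rz": 0}, {"x": 0, "y": 0, "z": -0.025, "rx": 0, "ry": 0, "rz": 0}]'

```text
t: 6.9
eef_pos: [591.7, 129.0, 231.1]
eef_rot: [[-0.798, 0.603, -0.001], [0.603, 0.798, -0.001], [0.0, -0.001, -1.0]]
wrist_force: [-0.3, 0.1, -3.2]
gripper_width: 0.297
```

```bash
python3 - <<'E'
from h import *
f=grab('wrist');b=grab('scene');s=readout.sense(); print(s['t'],s['eef_pos'],s['wrist_force'])
np.savez('k.npz',**{k:f[k] for k in('pixels','depth','R','p','fx','fy','cx','cy')})
np.savez('kb.npz',**{k:b[k] for k in('pixels','depth','R','p','fx','fy','cx','cy')})
A=f['pixels'][100:300,160:360,::-1];B=b['pixels'][150:250,230:330,::-1]
cv2.imwrite('pics/7.png',np.hstack([cv2.resize(A,(400,400),interpolation=2),cv2.resize(B,(400,400),interpolation=2)]))
E
```

```text
7.0 [592.23799149 129.46170656 231.88422339] [ 0.43115903 -0.16790073 -3.92977719]
```

View pics/7.png

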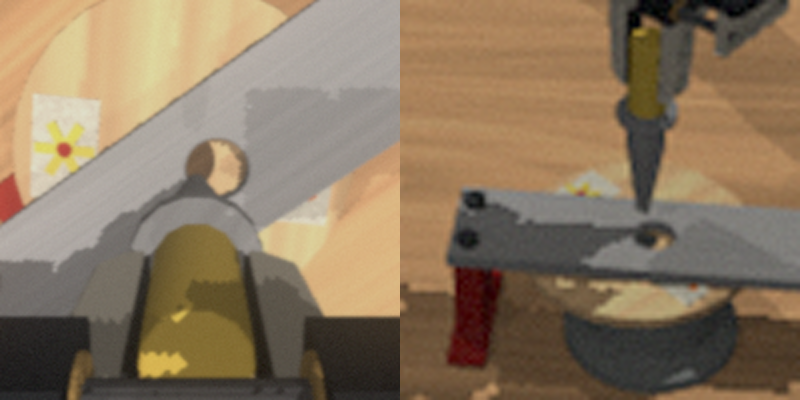

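```bash
python3 - <<'E'
from h import *
f=dict(np.load('k.npz')); b=dict(np.load('kb.npz'))
C=cloud(b); z=C[...,2]
# scene: drift outline rows by depth: points between z 105..230 near axis
m=(np.hypot(C[...,0]-592,C[...,1]-130)<40)&(z>112)&(z<220)
ys=np.nonzero(m.any(1))[0]
for v in ys[::3]: 
    us=np.nonzero(m[v])[0]; zz=z[v][m[v]].mean(); print(v,us.min(),us.max(),(us.min()+us.max())/2,zz.round(1),C[v][m[v]].mean(0).round(1))
print('last',ys.max(),[np.nonzero(m[v])[0] for v in ys[-2:]])
for n,q,t in(('scene',b,(291,202)),('wrist',f,(261,188))):
    print(n,'tip',ray(q,*t,121)[:2])
    Q=cloud(q); k=((Q[...,2]>94)&(Q[...,2]<107)).astype(np.uint8)
    cs,hi=cv2.findContours(k,cv2.RETR_CCOMP,cv2.CHAIN_APPROX_NONE)
    for c,hh in zip(cs,hi[0]):
        if hh[3]>=0 and cv2.contourArea(c)>40:
            W=np.array([ray(q,*p,100)[:2] for p in c[:,0]],np.float32); print(c[:,0].mean(0),cv2.minAreaRect(W))
E
```

```text
174 285 285 285.0 213.3 [582.3 109.3 213.3]
177 284 298 291.0 214.7 [596.8 128.1 214.7]
180 284 298 291.0 212.9 [608.2 127.4 212.9]
183 286 295 290.5 205.6 [612.5 126.4 205.6]
186 286 295 290.5 189.7 [606.1 126.5 189.7]
189 287 294 290.5 179.2 [606.7 126.8 179.2]
192 287 293 290.0 167.5 [606.  125.7 167.5]
195 288 293 290.5 153.7 [602.8 127.4 153.7]
198 288 292 290.0 141.6 [601.9 126.2 141.6]
201 288 291 289.5 127.7 [599.2 125.  127.7]
last 203 [array([289, 290, 291]), array([290])]
scene tip [595.5976839  129.39477136]
[125.89655172 222.56896552] ((697.4969482421875, -341.2706298828125), (65.25083923339844, 69.60649108886719), 61.34805679321289)
[292.5        209.19230769] ((603.144287109375, 134.22219848632812), (31.536094665527344, 33.160919189453125), 58.809234619140625)
wrist tip [591.3018735 132.9466521]
```

Request:
jog_arm --rows '[{"x": 0, "y": 0, "z": -0.01, "rx": 0, "ry": 0, "rz": 0}, {"x": 0, "y": 0, "z": -0.02, "rx": 0, "ry": 0, "rz": 0}, {"x": 0, "y": 0, "z": -0.028, "rx": 0, "ry": 0, "rz": 0}, {"x": 0, "y": 0, "z": -0.03, "rx": 0, "ry": 0, "rz": 0}, {"x": 0, "y": 0, "z": -0.03, "rx": 0, "ry": 0, "rz": 0}]'

```text
t: 7.42
eef_pos: [591.5, 130.5, 200.5]
eef_rot: [[-0.799, 0.602, -0.002], [0.602, 0.799, -0.001], [0.001, -0.001, -1.0]]
wrist_force: [0.5, 0.4, -3.6]
gripper_width: 0.3
```

Request:
jog_arm --rows '[{"x": 0, "y": 0, "z": -0.002, "rx": 0, "ry": 0, "rz": 0}, {"x": 0, "y": 0, "z": -0.004, "rx": 0, "ry": 0, "rz": 0}, {"x": 0.0003, "y": 0.0003, "z": -0.006, "rx": 0, "ry": 0, "rz": 0}, {"x": 0.0005, "y": 0.0005, "z": -0.008, "rx": 0, "ry": 0, "rz": 0}, {"x": 0.0005, "y": 0.0005, "z": -0.008, "rx": 0, "ry": 0, "rz": 0}]'

```text
t: 7.83
eef_pos: [592.4, 131.1, 193.3]
eef_rot: [[-0.799, 0.602, -0.0], [0.602, 0.799, -0.0], [0.0, -0.0, -1.0]]
wrist_force: [-0.4, 0.1, -3.3]
gripper_width: 0.298
```

Request:
jog_arm --rows '[{"x": 0.0003, "y": 0.0004, "z": -0.002, "rx": 0, "ry": 0, "rz": 0}, {"x": 0.0006, "y": 0.0008, "z": -0.004, "rx": 0, "ry": 0, "rz": 0}, {"x": 0.001, "y": 0.0012, "z": -0.006, "rx": 0, "ry": 0, "rz": 0}, {"x": 0.0014, "y": 0.0016, "z": -0.008, "rx": 0, "ry": 0, "rz": 0}, {"x": 0.0017, "y": 0.002, "z": -0.01, "rx": 0, "ry": 0, "rz": 0}]'

```text
t: 8.25
eef_pos: [593.7, 132.4, 183.4]
eef_rot: [[-0.798, 0.602, -0.001], [0.602, 0.798, -0.001], [0.0, -0.001, -1.0]]
wrist_force: [-2.6, -2.5, 0.0]
gripper_width: 0.298
```

Request:
jog_arm --rows '[{"x": 0.0004, "y": 0.0005, "z": -0.002, "rx": 0, "ry": 0, "rz": 0}, {"x": 0.0008, "y": 0.001, "z": -0.004, "rx": 0, "ry": 0, "rz": 0}, {"x": 0.0012, "y": 0.0014, "z": -0.006, "rx": 0, "ry": 0, "rz": 0}, {"x": 0.0014, "y": 0.0017, "z": -0.008, "rx": 0, "ry": 0, "rz": 0}, {"x": 0.0016, "y": 0.002, "z": -0.01, "rx": 0, "ry": 0, "rz": 0}]'

```text
t: 8.67
eef_pos: [595.8, 135.1, 173.4]
eef_rot: [[-0.799, 0.602, -0.0], [0.602, 0.799, -0.0], [-0.0, -0.0, -1.0]]
wrist_force: [-2.0, -2.9, -0.7]
gripper_width: 0.295
```

Request:
jog_arm --rows '[{"x": 0.0003, "y": 0.0003, "z": -0.003, "rx": 0, "ry": 0, "rz": 0}, {"x": 0.0006, "y": 0.0006, "z": -0.006, "rx": 0, "ry": 0, "rz": 0}, {"x": 0.0008, "y": 0.0009, "z": -0.009, "rx": 0, "ry": 0, "rz": 0}, {"x": 0.001, "y": 0.0012, "z": -0.012, "rx": 0, "ry": 0, "rz": 0}, {"x": 0.0012, "y": 0.0015, "z": -0.014, "rx": 0, "ry": 0, "rz": 0}]'

```text
t: 9.08
eef_pos: [596.9, 136.6, 159.1]
eef_rot: [[-0.799, 0.602, -0.0], [0.602, 0.799, -0.0], [0.0, -0.0, -1.0]]
wrist_force: [-3.1, -2.6, -1.2]
gripper_width: 0.296
```

Request:
jog_arm --rows '[{"x": 0.0002, "y": 0.0002, "z": -0.002, "rx": 0, "ry": 0, "rz": 0}, {"x": 0.0004, "y": 0.0004, "z": -0.004, "rx": 0, "ry": 0, "rz": 0}, {"x": 0.0006, "y": 0.0006, "z": -0.006, "rx": 0, "ry": 0, "rz": 0}, {"x": 0.0008, "y": 0.0008, "z": -0.008, "rx": 0, "ry": 0, "rz": 0}, {"x": 0.0008, "y": 0.0008, "z": -0.008, "rx": 0, "ry": 0, "rz": 0}]'

```text
t: 9.5
eef_pos: [597.7, 137.5, 151.1]
eef_rot: [[-0.799, 0.602, -0.0], [0.602, 0.799, -0.0], [0.0, -0.0, -1.0]]
wrist_force: [-1.5, -2.1, -4.9]
gripper_width: 0.298
```

Request:
jog_arm --rows '[{"x": 0, "y": 0, "z": -0.002, "rx": 0, "ry": 0, "rz": 0}, {"x": 0, "y": 0, "z": -0.004, "rx": 0, "ry": 0, "rz": 0}, {"x": 0, "y": 0, "z": -0.006, "rx": 0, "ry": 0, "rz": 0}, {"x": 0, "y": 0, "z": -0.008, "rx": 0, "ry": 0, "rz": 0}, {"x": 0, "y": 0, "z": -0.01, "rx": 0, "ry": 0, "rz": 0}]'

```text
t: 9.92
eef_pos: [597.7, 137.4, 141.4]
eef_rot: [[-0.799, 0.602, -0.0], [0.602, 0.799, 0.0], [0.0, -0.0, -1.0]]
wrist_force: [-3.5, -2.5, -0.4]
gripper_width: 0.293
```

Request:
jog_arm --rows '[{"x": 0, "y": 0, "z": -0.002, "rx": 0, "ry": 0, "rz": 0}, {"x": 0, "y": 0, "z": -0.004, "rx": 0, "ry": 0, "rz": 0}, {"x": 0, "y": 0, "z": -0.006, "rx": 0, "ry": 0, "rz": 0}, {"x": 0, "y": 0, "z": -0.008, "rx": 0, "ry": 0, "rz": 0}, {"x": 0, "y": 0, "z": -0.01, "rx": 0, "ry": 0, "rz": 0}]'

```text
t: 10.33
eef_pos: [597.6, 137.4, 131.3]
eef_rot: [[-0.799, 0.602, -0.0], [0.602, 0.799, 0.0], [0.0, -0.0, -1.0]]
wrist_force: [-4.1, -0.4, -0.4]
gripper_width: 0.295
```

Going well; now the last few millimetres, watching the force.

Request:
jog_arm --rows '[{"x": 0, "y": 0, "z": -0.0015, "rx": 0, "ry": 0, "rz": 0}, {"x": 0, "y": 0, "z": -0.003, "rx": 0, "ry": 0, "rz": 0}, {"x": 0, "y": 0, "z": -0.0045, "rx": 0, "ry": 0, "rz": 0}, {"x": 0, "y": 0, "z": -0.006, "rx": 0, "ry": 0, "rz": 0}, {"x": 0, "y": 0, "z": -0.006, "rx": 0, "ry": 0, "rz": 0}]'

```text
t: 10.75
eef_pos: [597.7, 137.4, 125.3]
eef_rot: [[-0.799, 0.602, -0.0], [0.602, 0.799, -0.0], [0.0, -0.0, -1.0]]
wrist_force: [-3.1, -0.7, -4.4]
gripper_width: 0.296
```

Request:
jog_arm --rows '[{"x": 0, "y": 0, "z": -0.0005, "rx": 0, "ry": 0, "rz": 0}, {"x": 0, "y": 0, "z": -0.001, "rx": 0, "ry": 0, "rz": 0}, {"x": 0, "y": 0, "z": -0.0015, "rx": 0, "ry": 0, "rz": 0}, {"x": 0, "y": 0, "z": -0.0015, "rx": 0, "ry": 0, "rz": 0}, {"x": 0, "y": 0, "z": -0.0015, "rx": 0, "ry": 0, "rz": 0}]'

```text
t: 11.17
eef_pos: [597.8, 137.4, 124.9]
eef_rot: [[-0.799, 0.602, 0.0], [0.602, 0.799, 0.0], [-0.0, 0.0, -1.0]]
wrist_force: [-5.4, -0.7, 6.5]
gripper_width: 0.298
```

Request:
jog_arm --rows '[{"x": 0, "y": 0, "z": -0.001, "rx": 0, "ry": 0, "rz": 0}, {"x": 0, "y": 0, "z": -0.0015, "rx": 0, "ry": 0, "rz": 0}, {"x": 0, "y": 0, "z": -0.0015, "rx": 0, "ry": 0, "rz": 0}]'

```text
t: 11.42
eef_pos: [597.8, 137.3, 124.8]
eef_rot: [[-0.799, 0.602, 0.001], [0.602, 0.799, 0.001], [-0.0, 0.001, -1.0]]
wrist_force: [-10.4, -2.6, 20.4]
gripper_width: 0.297
```

```bash
python3 - <<'E'
from h import *
b=grab('scene');a=grab('top')
B=b['pixels'][150:250,230:330,::-1];A=a['pixels'][110:210,160:260,::-1]
cv2.imwrite('pics/8.png',np.hstack([cv2.resize(B,(400,400),interpolation=2),cv2.resize(A,(400,400),interpolation=2)]))
E
```

```text
(no output)
```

View pics/8.png

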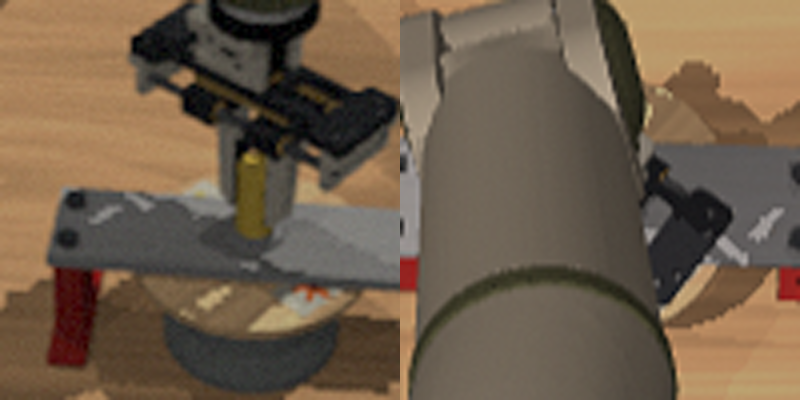

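The collar is seated on the strap (scene crop, at about (255,235)). I'll relax the load and then open the jaws.

Request:
jog_arm --rows '[{"x": -0.0005, "y": 0, "z": 0.0015, "rx": 0, "ry": 0, "rz": 0}, {"x": -0.001, "y": 0, "z": 0.002, "rx": 0, "ry": 0, "rz": 0}, {"x": -0.001, "y": 0, "z": 0.002, "rx": 0, "ry": 0, "rz": 0}]'

```text
t: 11.77
eef_pos: [597.5, 137.6, 124.9]
eef_rot: [[-0.799, 0.602, 0.002], [0.602, 0.799, 0.0], [-0.001, 0.001, -1.0]]
wrist_force: [-1.4, -1.7, 2.5]
gripper_width: 0.297
```

Request:
jog_arm --rows '[{"x": 0, "y": 0, "z": 0, "rx": 0, "ry": 0, "rz": 0}, {"x": 0, "y": 0, "z": 0, "rx": 0, "ry": 0, "rz": 0}, {"x": 0, "y": 0, "z": 0, "rx": 0, "ry": 0, "rz": 0}, {"x": 0, "y": 0, "z": 0, "rx": 0, "ry": 0, "rz": 0}, {"x": 0, "y": 0, "z": 0, "rx": 0, "ry": 0, "rz": 0}]' --jaw 0.07

```text
t: 12.18
eef_pos: [597.2, 137.5, 124.7]
eef_rot: [[-0.799, 0.602, 0.001], [0.602, 0.799, 0.0], [-0.0, 0.001, -1.0]]
wrist_force: [-0.2, -0.0, 0.1]
gripper_width: 0.607
```

Request:
jog_arm --rows '[{"x": 0, "y": 0, "z": 0, "rx": 0, "ry": 0, "rz": 0}, {"x": 0, "y": 0, "z": 0, "rx": 0, "ry": 0, "rz": 0}, {"x": 0, "y": 0, "z": 0.015, "rx": 0, "ry": 0, "rz": 0}, {"x": 0, "y": 0, "z": 0.04, "rx": 0, "ry": 0, "rz": 0}, {"x": 0, "y": 0, "z": 0.07, "rx": 0, "ry": 0, "rz": 0}]'

```text
t: 12.6
eef_pos: [595.8, 137.1, 193.9]
eef_rot: [[-0.799, 0.602, -0.003], [0.602, 0.799, -0.001], [0.002, -0.003, -1.0]]
wrist_force: [0.3, -0.5, 0.4]
gripper_width: 0.748
```

Request:
jog_arm --rows '[{"x": 0, "y": 0, "z": 0.03, "rx": 0, "ry": 0, "rz": 0}, {"x": 0, "y": 0, "z": 0.06, "rx": 0, "ry": 0, "rz": 0}, {"x": -0.02, "y": -0.03, "z": 0.07, "rx": 0, "ry": 0, "rz": 0}, {"x": -0.04, "y": -0.06, "z": 0.07, "rx": 0, "ry": 0, "rz": 0}, {"x": -0.06, "y": -0.09, "z": 0.07, "rx": 0, "ry": 0, "rz": 0}]'

```text
t: 13.02
eef_pos: [536.4, 46.8, 265.5]
eef_rot: [[-0.799, 0.601, 0.002], [0.601, 0.799, 0.0], [-0.001, 0.002, -1.0]]
wrist_force: [0.8, -0.6, -0.8]
gripper_width: 0.751
```

Request:
jog_arm --rows '[{"x": -0.02, "y": -0.03, "z": 0, "rx": 0, "ry": 0, "rz": 0}, {"x": -0.04, "y": -0.06, "z": 0, "rx": 0, "ry": 0, "rz": 0}, {"x": -0.05, "y": -0.08, "z": 0, "rx": 0, "ry": 0, "rz": 0}, {"x": -0.05, "y": -0.08, "z": 0, "rx": 0, "ry": 0, "rz": 0}, {"x": -0.05, "y": -0.08, "z": 0, "rx": 0, "ry": 0, "rz": 0}]'

```text
t: 13.43
eef_pos: [486.5, -33.7, 265.0]
eef_rot: [[-0.797, 0.604, 0.001], [0.604, 0.797, 0.0], [-0.001, 0.001, -1.0]]
wrist_force: [0.6, 0.2, 0.0]
gripper_width: 0.751
```

```bash
python3 - <<'E'
from h import *
b=grab('scene');a=grab('top')
for n,f in(('scene',b),('top',a)):
    C=cloud(f);h=cv2.cvtColor(f['pixels'],cv2.COLOR_RGB2HSV)
    m=(cv2.inRange(h,(22,130,60),(36,255,255))>0)&(np.hypot(C[...,0]-598,C[...,1]-137)<40)&(C[...,2]>110)
    g=C[m]
    if len(g): print(n,len(g),g[:,2].min(),np.percentile(g[:,2],[50,98]),g[g[:,2]>np.percentile(g[:,2],95)-8].mean(0))
    m=(cv2.inRange(h,(105,150,50),(125,255,255))>0)&(C[...,1]<-200)&(C[...,1]>-290)&(C[...,2]>110)&(C[...,2]<175)
    g=C[m]; print('pin',len(g),g.mean(0) if len(g) else '')
B=b['pixels'][150:250,230:330,::-1];A=a['pixels'][110:210,160:260,::-1]
cv2.imwrite('pics/9.png',np.hstack([cv2.resize(B,(400,400),interpolation=2),cv2.resize(A,(400,400),interpolation=2)]))
E
```

```text
scene 155 112.46084949226736 [147.87527447 169.95626072] [603.38086819 135.88260944 166.52109588]
pin 126 [ 544.23760324 -241.64033978  139.32952001]
top 108 114.69178500301018 [168.08377177 174.08543369] [599.0541351  136.52397744 169.63978112]
pin 88 [ 533.16182736 -243.12013617  160.0553412 ]
```

View pics/9.png

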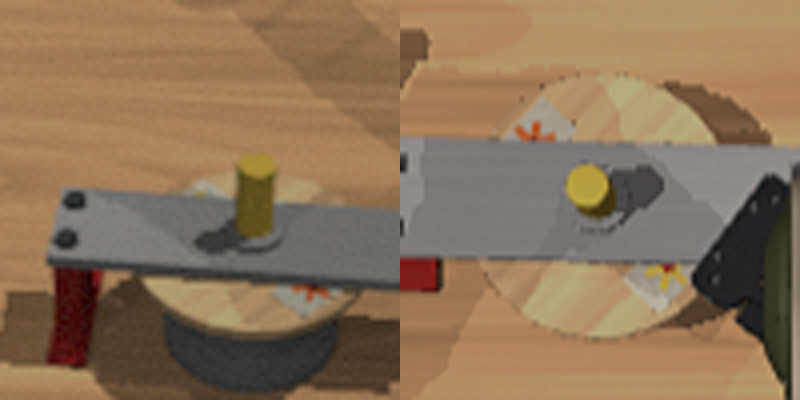

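```bash
python3 -c "
from rig import robot; print(robot.close_job())"
```

```text
the job is handed in; nothing more can be done
None
```

The drift is standing in the bridge hole with its collar on the strap. The wheel was pulled into line by the drift alone, and I handed the job in at about 13.5 s. The hand-in reports no verdict.

I lifted the drift from the stand and lowered its tip about 9 mm off centre towards the wheel's hole. I then steered it back to the centre on the way down, with about 4 N of side load. Pressing the collar onto the strap took about 20 N. After that I eased the load, opened the jaws and backed the arm away.

**Last checks**
- **Height:** the handle top reads about 168 mm from the top and scene cameras, and 168 mm is what a seated collar gives.
- **Centring:** in the top camera the handle is within about 1 mm of where the hole was measured, and it stands upright in both views.
- **Wheel:** it looks centred under the bridge.
- **Straight pin:** it is still in its hole; top-camera readings before and after agree within 2 mm.
- **Bystanders:** I did not measure these again, and no contact force showed on the way.

**Disagreements**
- **Hole position:** the cameras disagreed. The wrist read about 2 mm lower in x than the top camera, and the scene camera about 4 mm higher. I aimed between the wrist and top readings.
- **Wheel-hole direction:** estimates ranged from -111° to -140°. I used about -130°, and the tip entered first time.

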